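Move three lab samples on by one station

TASK

Move the three samples on by one station: the conical flask goes from the balance to the stirrer, the jar from the stirrer into the spill tray, and the square bottle from the spill tray onto the balance, each left standing upright in the middle of its new place. Every place holds only one vessel, so use the empty cork mat for parking; never stand a vessel on the bare bench, set everything down gently without dropping it, and leave the tube rack, the tip box and the red-capped bottle where they are.

Things in the scene. Friction and masses are not known exactly. Their poses are not given: they have to be found in the camera images.
- flask: loose stoppered conical flask, glass with a dark rubber stopper, about 0.13 kg. Origin at the centre of its underside, z up along it. Base 64 mm across, narrowing to a neck 26 mm across at 70 mm height; neck up to 88 mm, then a stopper 29 mm across from 92 to 114 mm (top). Round: can be gripped by stopper and neck from above at any yaw. Starts near the middle of the balance pan.
- jar: loose low round jar, glass with a brass-coloured screw lid, about 0.16 kg. Origin at the centre of its underside, z up along it. Body 56 mm across; lid 60 mm across from 54 to 72 mm (top). Grip it across the lid from above, at any yaw. Starts near the middle of the stirrer plate.
- bottle: loose square clear bottle with a white round cap, about 0.18 kg. Origin at the centre of its underside, z up along it. Body 60 x 60 mm and 72 mm high (x and y across its flat sides), sloping shoulder to 85 mm, cap 36 mm across from 85 to 111 mm (top). Grip it by the cap from above, at any yaw. Starts near the middle of the spill tray.
- balance: fixed electronic balance: grey case 150 x 120 mm, 36 mm high, with a round steel pan 100 mm across whose flat top is 46 mm above the bench; a black display lies at the front (-x) edge of the case. Origin on the bench exactly under the pan's centre; z up; the case reaches from x -95 to +55 mm and y -60 to +60 mm.
- stirrer: fixed magnetic stirrer: grey case 150 x 120 mm, with a white square plate (108 x 108 mm) whose flat top is 66 mm above the bench; a small black knob (top 72 mm above the bench) stands at the front, 75 mm to -x of the origin. Origin on the bench exactly under the plate's centre; z up; the case reaches from x -95 to +55 mm and y -60 to +60 mm.
- tray: fixed black plastic spill tray, 124 x 124 mm outside, square, with a flat inner floor 116 x 116 mm that is 8 mm above the bench, and a rim 4 mm thick, 18 mm above the bench. Origin on the bench under the floor's centre; z up, x and y along its sides.
- mat: fixed round cork mat, 120 mm across, flat top 12 mm above the bench, empty at the start: the free spot for parking. Origin on the bench under its centre; z up.
- reagent: bystander, to be left alone: standing round white bottle with a red cap, 68 mm across, 150 mm high. Origin at the centre of its underside.
- tube_rack: bystander, to be left alone: grey rack with four clear tubes with blue and orange caps, 70 x 130 mm, 107 mm high. Origin at the centre of its underside, x along the short side.
- tip_box: bystander, to be left alone: blue pipette-tip box with a clear lid, 122 x 82 mm, 67 mm high. Origin at the centre of its underside, x along the long side.
Not all that is in view belongs to the job. What is shaped like the flask but pink is not meant.

How it is judged:
By the outcome, as a careful person would: the job done as asked, in the order asked, and still so for the second after the job is handed in, with the robot touching nothing.
It also fails if it takes over 104 s, if anything falls off the work surface, if the arm or the gripper's body presses on something with over 40 N, if the wrist force passes 120 N, or if a joint passes its speed limit or range.

ROBOT

A 6-joint arm with a two-finger parallel gripper is mounted at the origin on the work surface. World frame = base frame: x ahead of the robot, y to its left, z up, the work surface at z = 0. Lengths are in m, angles in rad, forces in N, time in s.
With the tool pointing down it reaches from about 0.275 to 0.775 m from the base axis. Payload 14.6 kg.
Tool frame: the origin (TCP) lies at the very end of the fingers, on their centre line; the grasp point (between the pads) lies 19 mm behind it; x points along the fingers, y is the direction in which the jaws open and shut, and the axes are right-handed (so a half turn about x gives the same grasp; the last joint's range is limited). The gripper opens to 85 mm and grips with 20 to 120 N. Pads are 22 mm wide; open, the fingers measure 114 mm over their backs; the gripper's body (76 mm by 85 mm) begins 54 mm behind the grasp point. The pads swing forward as they close: fully open they stand 13 mm farther back than shut.
Start: joints at [1.191, 0.263, -0.048, 1.259, 0, 1.415], TCP at [0.117, 0.512, 0.231] pointing down, gripper open.
Joint ranges: [-2.65, 2.65], [-0.89, 1.7], [-1.18, 1.37], [-2.13, 2.11], [-1.35, 1.29], [-3.14, 3.14]. Speed limits (rad/s): [1.89, 1.89, 2.57, 2.79, 3.14, 3.14].

INTERFACE

Orientations are given as a unit quaternion [x, y, z, w].
In Python, from station import bot gives the robot as it stands. The module is installed in compiled form; this text tells all that it offers.
- The arm moves only by the tool move_arm, never from a script. Its argument "increments" is a list of rows, each a list of 7 numbers: the shift along the tool's x, y, z in mm, then the turn, a rotation vector about the tool's x, y, z in rad, then the opening, from 0 (shut) to 1 (fully open). A call has 1 to 20 rows; each row is the pose to reach, as a shift and turn from the pose measured when the call began, along the tool's axes at that moment; what a row does not reach only later rows make up. A row lasts 1/12 s, in which the tool goes at most 41.7 mm and 7.16 degrees, less where a joint would pass 70% of its speed; a pose out of reach is approached as far as the arm can. A call with a gripper value outside its range is refused whole. The fingers move at their own pace and stop on an object; the grip force is fixed at half the most. Time passes only in rows, so rows that repeat a pose let the fingers close. It gives the time, the measured TCP pose, the force and the opening at its end, in the units of the state.
- bot.sense(): the state, without advancing time (a new reading comes with each control period).
- bot.read_camera(name): name is "scene" or "top" or "wrist"; returns the picture (420x560x3 uint8, red, green, blue); there is no depth.
- bot.camera_model(name): a dict with "fovy" (degrees; the focal length in pixels is half the picture's height over the tangent of half this angle, whatever the lens; pixels are square), "cx", "cy" (the principal point, pixels), "dist" ([k1, k2, p1, p2, k3] as OpenCV has them; the pictures are not rectified), "R" (3x3) and "t" (3): a world point X has camera coordinates R X + t; the wrist camera has in their place "mount" (4x4, takes a point from camera to tool coordinates, whose origin is the TCP and whose axes are the tool frame's). Camera axes: x right, y down, z forward; pixel columns grow to the right and rows downward; lengths in m; the calibration is good to about 2 mm. A picture is of the moment at which its call begins: read the wrist's pose just before it. camera_model takes no time and is no camera call.
- bot.hand_in(): hands the job in, once; it reports no verdict.
Trained networks look in the newest picture that a camera, given by its name, has taken for a name from the list of things; names that differ only in an ending like _2 or _b are one class to them, and where a whole thing is asked for, a point or a joint stands for the part that bears it (a point fixed in the world has none). Each returns a list of dicts, best first, with "confidence" (0 to 1); they miss things now and then, are a little off and sometimes report something else, mostly with a low value. They report only what shows in the picture. A call takes as long as a camera call. They do not tell look-alikes from the thing itself.
- bot.outline_of(camera, target): "pixels" (420x560 bool, what is visible of it) and "bbox" ([left, top, right, bottom] in pixels, round what is visible of it).
- bot.tip_of(camera, target): "centre" ([column, row] in pixels: a listed point, or the origin of a listed thing).
The state is a dict: "t": time; "q": joint angles; "joint_vel": joint speeds; "tau": joint torques, N m; "tool_pos": TCP position; "tool_rot": TCP orientation; "contact_force": force on the tool from outside, world axes, zero at the start; "moment": the same for the moment, N m; "finger_gap": finger opening in m.
Only numpy, scipy, OpenCV 4.12 (cv2) and the standard library are available. Lean on these libraries where they do the work, as an engineer would, in place of code of your own. Each camera call takes 0.05 s, during which the arm holds its last target.

## Working session

There is one attempt and no reset: what is moved stays moved. The work goes in short steps, Python scripts to look and compute and a tool call to move; the robot and the scene stay as the last step left them, time stands still between calls to the robot, and variables do not carry over. Pictures are saved under pics/ and viewed, and the job is handed in when it is done.

Besides the shell and the picture viewer there is one more tool, called after ">>>" as name([rows], argument=value, ...), one row to a line, values as JSON. move_arm: Moves the arm, as the interface text tells. Its arguments: {"type":"object","properties":{"increments":{"type":"array","items":{"type":"array","items":{"type":"number"}}}},"required":["increments"]}

```bash
mkdir -p pics; ls; python3 - <<'E'
from station import bot
import cv2
s=bot.sense(); print(s)
for n in ("scene","top"):
    im=bot.read_camera(n); cv2.imwrite(f"pics/{n}0.png",im[:,:,::-1])
for n in ("scene","top","wrist"): print(n,bot.camera_model(n))
E
```

```text
pics
{'t': 0.0, 'q': array([ 1.19071472e+00,  2.63533846e-01, -4.89789608e-02,  1.25941229e+00,
       -7.05581978e-06,  1.41553766e+00]), 'joint_vel': array([-1.02118312e-03,  9.03098448e-04,  1.17904105e-04,  7.02328012e-04,
        7.55475244e-05, -5.75715324e-05]), 'tau': array([-1.23862537e-03, -6.37614298e+01,  3.84561253e+01,  1.37749201e-02,
       -1.00907262e-04,  4.50962932e-05]), 'tool_pos': array([0.11691345, 0.51150877, 0.23080402]), 'tool_rot': array([ 0.07893407,  0.7027469 , -0.07970513,  0.70254061]), 'contact_force': array([ 0.01644394,  0.38274557, -1.02446278]), 'moment': array([ 0.01790567,  0.02681601, -0.06357608]), 'finger_gap': 0.08557463206417079}
scene {'fovy': 48.320212412370935, 'cx': 286.9634152343182, 'cy': 214.34445130814328, 'dist': array([-0.12209263,  0.        ,  0.        ,  0.        ,  0.        ]), 'R': array([[-2.62440532e-01,  9.64948075e-01,  4.24405476e-04],
       [ 6.90031907e-01,  1.87977965e-01, -6.98942238e-01],
       [-6.74522745e-01, -1.83137919e-01, -7.15177998e-01]]), 't': array([ 0.24571396, -0.31775736,  1.63424337])}
top {'fov
[... 175 characters left out ...]
4427, -0.99968454, -0.02410786],
       [-0.99747183, -0.00531977, -0.07086352],
       [ 0.07071292,  0.02454609, -0.99719465]]), 't': array([-0.08739127,  0.60622889,  1.11480727])}
wrist {'fovy': 67.05642246450572, 'cx': 278.5814292492427, 'cy': 209.5824508917987, 'dist': array([-0.06873391,  0.        ,  0.        ,  0.        ,  0.        ]), 'mount': array([[-1.65521379e-04, -2.83602648e-01,  9.58941870e-01,
        -1.42213581e-01],
       [ 9.99999908e-01,  3.32948629e-04,  2.71076365e-04,
        -2.38024855e-05],
       [-3.96156356e-04,  9.58941827e-01,  2.83602567e-01,
        -7.13130920e-02],
       [ 0.00000000e+00,  0.00000000e+00,  0.00000000e+00,
         1.00000000e+00]])}
```

View pics/scene0.png

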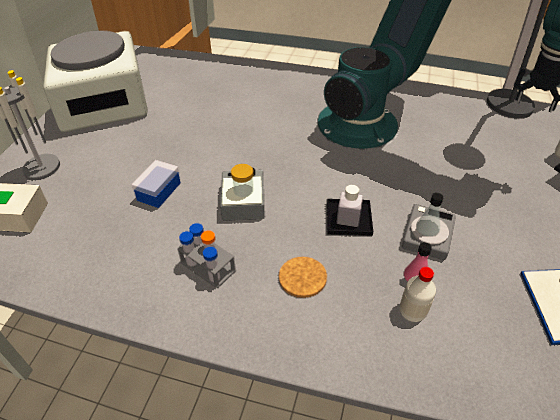

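View pics/top0.png

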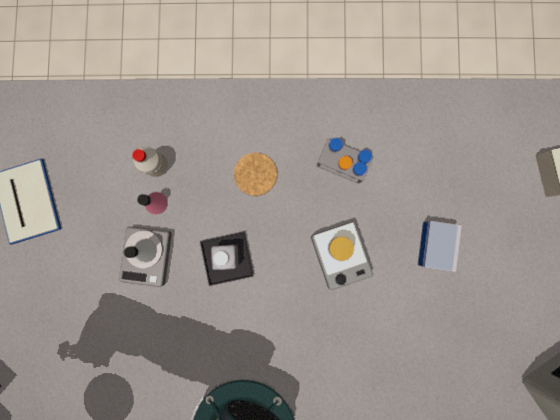

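The scene view shows the flask on the balance at (437,205) and the pink look-alike at (420,262) beside the red-capped bottle at (420,290). The jar is at (242,175), the square bottle at (350,205) and the mat at (303,276). In the top view they are: flask (140,250), pink decoy (153,203), jar (342,248), bottle (222,258), mat (256,174).

Next I'll measure with the networks.

```bash
cat > h.py <<'E'
from station import bot
import numpy as np, cv2
from scipy.spatial.transform import Rotation as Ro
def K(m):
    f=210/np.tan(np.radians(m['fovy']/2)); return np.array([[f,0,m['cx']],[0,f,m['cy']],[0,0,1.]])
def ext(cam,s=None):
    m=bot.camera_model(cam)
    if 'R' in m: return m,m['R'],m['t']
    M=m['mount']; s=s or bot.sense(); A=Ro.from_quat(s['tool_rot']).as_matrix()
    Rc=A@M[:3,:3]; c=A@M[:3,3]+s['tool_pos']
    return m,Rc.T,-Rc.T@c
def toworld(cam,px,z,s=None):
    m,R,t=ext(cam,s); p=cv2.undistortPoints(np.array(px,float).reshape(-1,1,2),K(m),m['dist']).reshape(-1,2)
    d=np.c_[p,np.ones(len(p))]@R; c=-R.T@t
    return c+d*((z-c[2])/d[:,2])[:,None]
def proj(cam,X,s=None):
    m,R,t=ext(cam,s); return cv2.projectPoints(np.array(X,float).reshape(-1,1,3),cv2.Rodrigues(R)[0],t,K(m),m['dist'])[0].reshape(-1,2)
def tri(obs,s=None):
    A=[];b=[]
    for cam,px in obs:
        m,R,t=ext(cam,s); p=cv2.undistortPoints(np.array(px,float).reshape(1,1,2),K(m),m['dist']).reshape(2)
        d=R.T@np.r_[p,1]; d/=np.linalg.norm(d); c=-R.T@t; P=np.eye(3)-np.outer(d,d); A.append(P);b.append(P@c)
    return np.linalg.lstsq(np.vstack(A),np.hstack(b),rcond=None)[0]
E
python3 - <<'E'
from h import *
Z=dict(flask=.046,jar=.066,bottle=.008,balance=0,stirrer=0,tray=0,mat=0,reagent=0,tube_rack=0,tip_box=0)
for n in Z:
    for cam in ("top","scene"):
        for r in bot.tip_of(cam,n)[:2]:
            print(n,cam,round(r['confidence'],2),np.round(r['centre'],1),toworld(cam,r['centre'],Z[n]).round(4)[0,:2])
print(bot.sense()['t'])
E
```

```text
flask top 0.85 [155.9 202.1] [0.6135 0.2376]
flask top 0.65 [145.3 249.8] [0.4862 0.2627]
flask scene 0.79 [414.8 276.3] [0.657  0.2429]
flask scene 0.61 [425.2 223.6] [0.4731 0.2562]
jar top 0.71 [338.2 247.6] [ 0.4968 -0.2456]
jar scene 0.62 [242.7 189.7] [ 0.4955 -0.2473]
bottle top 0.78 [227.2 258.3] [0.4638 0.049 ]
bottle scene 0.63 [351.  218.7] [0.4704 0.0581]
balance top 0.7 [150.  248.4] [0.4885 0.2652]
balance scene 0.66 [426.3 240.9] [0.4912 0.2701]
balance scene 0.46 [415.8 312.9] [0.7287 0.2606]
stirrer top 0.93 [336.6 253.3] [ 0.4794 -0.2493]
stirrer scene 0.61 [244.5 204.3] [ 0.4864 -0.2496]
tray top 0.6 [227.7 255.7] [0.4705 0.0489]
tray scene 0.7 [347.8 221. ] [0.4737 0.0504]
mat top 0.64 [254.1 176.4] [ 0.6902 -0.0214]
reagent top 0.64 [158.  162.4] [0.729  0.2493]
reagent scene 0.7 [414.7 308.3] [0.7163 0.2569]
tube_rack scene 0.8 [206.6 270.8] [ 0.7406 -0.2649]
tube_rack scene 0.34 [422.6 224.9] [0.4335 0.2562]
tip_box top 0.76 [434.8 242.5] [ 0.5105 -0.5171]
tip_box scene 0.84 [156.6 189.6] [ 0.496  -0.5267]
1.1
```

```bash
python3 - <<'E'
import cv2
a=cv2.imread('pics/top0.png')[120:300,90:390]; cv2.imwrite('pics/crop0.png',cv2.resize(a,None,fx=2.6,fy=2.6,interpolation=cv2.INTER_CUBIC))
E
```

```text
(no output)
```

View pics/crop0.png

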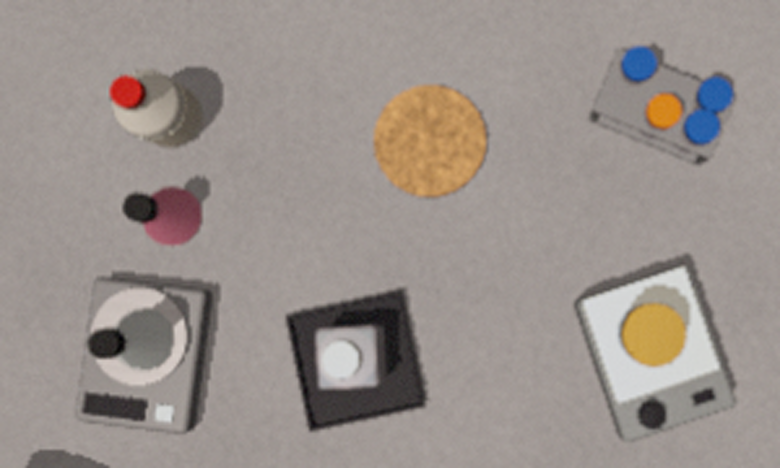

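Things that could pass for the flask in the top view are the clear one on the balance (stopper 130,252) and the pink one on the bench (stopper 144,200). The crop confirms the clear, grey-looking one on the pan is the one I want. The other two have no look-alikes: the jar is at (342,249) and the white-capped bottle at (222,258). The network's top hit for "flask" was the pink one, so I'm rejecting that. Next are precise fits by colour.

```bash
python3 - <<'E'
from h import *
im=cv2.imread('pics/top0.png'); hsv=cv2.cvtColor(im,cv2.COLOR_BGR2HSV); g=cv2.cvtColor(im,cv2.COLOR_BGR2GRAY)
def comp(mask,seed):
    n,l,st,c=cv2.connectedComponentsWithStats(mask.astype(np.uint8),connectivity=4); k=l[seed[1],seed[0]]
    m=(l==k); return m,c[k],st[k]
H,S,V=hsv[...,0],hsv[...,1],hsv[...,2]
def circ(m,z,name):
    cs,_=cv2.findContours(m.astype(np.uint8),cv2.RETR_EXTERNAL,cv2.CHAIN_APPROX_NONE); c=max(cs,key=len)
    e=cv2.fitEllipse(cv2.convexHull(c) if len(c)>400 else c); 
    ctr=e[0]; print(name,'cent',np.round(ctr,1),'axes',np.round(e[1],1),'world',toworld('top',ctr,z).round(4)[0,:2])
m,c,st=comp((S>120)&(H>15)&(H<32)&(V>100),(342,249)); circ(m,.138,'lid'); 
m,c,st=comp((S>100)&(H<25)&(V>120),(256,174)); circ(m,.012,'mat')
m,c,st=comp((V>195)&(S<40),(222,258)); circ(m,.119,'cap'); print(st)
m,c,st=comp((V<50),(131,252)); circ(m,.160,'stopper'); print(st)
# plate corners etc
def quad(m,z,name):
    cs,_=cv2.findContours(m.astype(np.uint8),cv2.RETR_EXTERNAL,cv2.CHAIN_APPROX_NONE); c=max(cs,key=cv2.contourArea)
    r=cv2.minAreaRect(c); b=cv2.boxPoints(r); W=toworld('top',b,z)[:,:2]
    print(name,np.round(r[0],1),np.round(r[1],1),'world',W.mean(0).round(4),'sides',np.linalg.norm(W-np.roll(W,1,0),axis=1).round(4),'yaw',np.degrees(np.arctan2(*(W[1]-W[0])[::-1])).round(1)%90)
m,c,st=comp((V>190)&(S<40),(330,262)); quad(m,.066,'plate')
m,c,st=comp((V<75)&(S<80),(215,280)); quad(m,.018,'tray')
E
python3 - <<'E'
import cv2
a=cv2.imread('pics/top0.png')
def c(x,y,w,h): return cv2.resize(a[y:y+h,x:x+w],(390,280),interpolation=cv2.INTER_NEAREST)
import numpy as np
cv2.imwrite('pics/crop1.png',np.vstack([np.hstack([c(105,215,78,56+14),c(190,225,78,70)]),np.hstack([c(305,217,78,70),c(217,140,78,70)])]))
E
```

```text
lid cent [340.9 248. ] axes [22.6 23. ] world [ 0.4977 -0.2431]
mat cent [255.  173.7] axes [41.6 42.1] world [ 0.696  -0.0249]
cap cent [219.7 258.7] axes [13.3 14.5] world [0.4686 0.0521]
[213 252  14  16 167]
stopper cent [131.  251.6] axes [ 9.2 12.8] world [0.4858 0.2586]
[125 247  13  10 108]
plate [339.8 248.4] [41.1 41.1] world [ 0.4949 -0.2497] sides [0.1052 0.1063 0.1052 0.1056] yaw 18.799999999999997
tray [226.6 258.1] [44.9 46.1] world [0.4651 0.0493] sides [0.1211 0.1254 0.1208 0.1244] yaw 12.599999999999994
```

View pics/crop1.png

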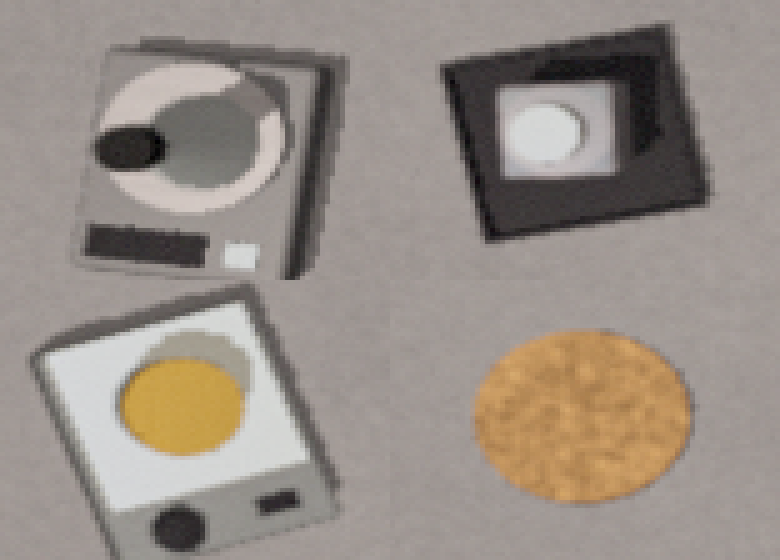

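```bash
cat >> h.py <<'E'
def rel(target,s=None,down=True):
    s=s or bot.sense(); A=Ro.from_quat(s['tool_rot'])
    p=A.inv().apply(np.array(target)-s['tool_pos'])*1000
    # correction to pointing straight down with same yaw
    x=A.as_matrix()[:,0]; y=A.as_matrix()[:,1]; yd=np.r_[y[:2],0]; yd/=np.linalg.norm(yd); xd=np.r_[0,0,-1.]
    D=Ro.from_matrix(np.c_[xd,yd,np.cross(xd,yd)]); rv=(A.inv()*D).as_rotvec()
    print('t',round(s['t'],2),'tcp',s['tool_pos'].round(4),'F',s['contact_force'].round(1),'gap',round(s['finger_gap'],4),'yaw_y',np.degrees(np.arctan2(y[1],y[0])).round(1)); print('shift',p.round(1),'rot',rv.round(4))
E
python3 - <<'E'
from h import *
print('pan',toworld('top',[143.4,249.0],.046))
s=bot.sense(); print(Ro.from_quat(s['tool_rot']).as_matrix().round(3))
rel([.497,-.245,.28]); rel([.487,.262,.28]);rel([.36,.30,.28])
E
```

```text
pan [[0.48828933 0.26785126 0.046     ]]
[[-0.     0.223  0.975]
 [-0.     0.975 -0.223]
 [-1.    -0.     0.   ]]
t 1.1 tcp [0.117  0.5118 0.2313] F [0.4 0.2 0.4] gap 0.0854 yaw_y 77.1
shift [ -48.7 -653.1  539.1] rot [0. 0. 0.]
t 1.1 tcp [0.117  0.5118 0.2313] F [0.4 0.2 0.4] gap 0.0854 yaw_y 77.1
shift [ -48.7 -161.1  416.3] rot [0. 0. 0.]
t 1.1 tcp [0.117  0.5118 0.2313] F [0.4 0.2 0.4] gap 0.0854 yaw_y 77.1
shift [ -48.7 -152.3  284.1] rot [0. 0. 0.]
```

>>> move_arm([
  [-10,-10,26,0,0,0,1],
  [-20,-22,58,0,0,0,1],
  [-30,-34,90,0,0,0,1],
  [-40,-47,122,0,0,0,1],
  [-49,-60,155,0,0,0,1],
  [-49,-73,188,0,0,0,1],
  [-49,-86,221,0,0,0,1],
  [-49,-99,254,0,0,0,1],
  [-49,-112,287,0,0,0,1],
  [-49,-124,320,0,0,0,1],
  [-49,-136,350,0,0,0,1],
  [-49,-146,376,0,0,0,1],
  [-49,-154,398,0,0,0,1],
  [-49,-159,412,0,0,0,1],
  [-49,-161,416,0,0,0,1],
  [-49,-161,416,0,0,0,1],
])

```text
t: 2.43
tool_pos: [0.487, 0.2618, 0.28]
tool_rot: [0.08, 0.703, -0.08, 0.702]
contact_force: [-0.0, 0.2, -0.1]
finger_gap: 0.0855
```

```bash
python3 - <<'E'
from h import *
s=bot.sense(); im=bot.read_camera('wrist'); cv2.imwrite('pics/w1.png',im[:,:,::-1])
np.save('w1.npy',np.r_[s['tool_pos'],s['tool_rot']])
print(s['tool_pos'])
print('pred stopper',proj('wrist',[[.4858,.2586,.160],[.488,.2665,.046]],s))
E
```

```text
[0.48696659 0.2618205  0.28002805]
pred stopper [[274.58881333 202.19318435]
 [282.55109517 177.79172919]]
```

View pics/w1.png

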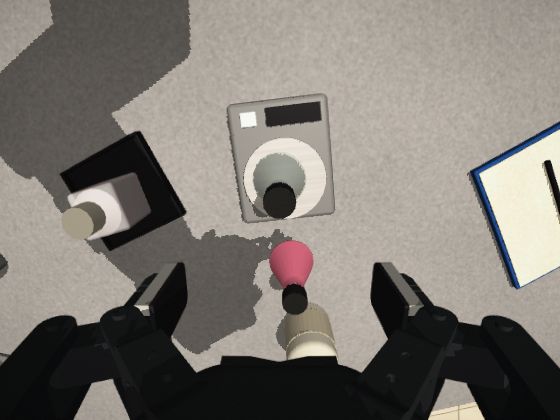

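The wrist view shows the clear flask on the pan, with the stopper at (280,200) and the pan centre near (285,178). The pink decoy is at (293,270), off the balance and beyond it. I'll turn these into positions.

```bash
python3 - <<'E'
from h import *
a=np.load('w1.npy'); s=dict(tool_pos=a[:3],tool_rot=a[3:])
im=cv2.imread('pics/w1.png'); hsv=cv2.cvtColor(im,cv2.COLOR_BGR2HSV);H,S,V=[hsv[...,i] for i in range(3)]
n,l,st,c=cv2.connectedComponentsWithStats((V<45).astype(np.uint8)); k=l[200,280]; print('stopper comp',st[k],c[k])
n,l,st,c=cv2.connectedComponentsWithStats(((V>205)&(S<40)).astype(np.uint8)); k=l[195,315]; print('pan',st[k])
m=(l==k).astype(np.uint8); cs,_=cv2.findContours(m,0,1); h=cv2.convexHull(max(cs,key=len)); e=cv2.fitEllipse(h.astype(np.float32)); print(e)
print('pan w',toworld('wrist',e[0],.046,s))
def cyl(x,y,z0,r0,z1,r1,cam):
    t=np.linspace(0,2*np.pi,60); P=np.r_[np.c_[x+r0*np.cos(t),y+r0*np.sin(t),0*t+z0],np.c_[x+r1*np.cos(t),y+r1*np.sin(t),0*t+z1]]
    p=proj(cam,P,s); return np.r_[p.min(0),p.max(0)]
from scipy.optimize import least_squares
n,l,st,c=cv2.connectedComponentsWithStats((V<45).astype(np.uint8)); b=st[l[200,280]]; box=np.r_[b[0]-.5,b[1]-.5,b[0]+b[2]-.5,b[1]+b[3]-.5]
r=least_squares(lambda p:cyl(*p,.138,.0145,.160,.0145,'wrist')-box,[.486,.26]); print('wrist stopper xy',r.x,r.fun)
box=np.r_[125-.5,247-.5,125+13-.5,247+10-.5]
r=least_squares(lambda p:cyl(*p,.138,.0145,.160,.0145,'top')-box,[.486,.26]); print('top stopper xy',r.x,r.fun)
E
```

```text
stopper comp [263 182  33  36 921] [279.01194354 200.09446254]
pan [ 244  138   82   81 2505]
((284.6041259765625, 177.80348205566406), (80.48109436035156, 81.78475952148438), 81.38629913330078)
pan w [[0.48856552 0.26890461 0.046     ]]
wrist stopper xy [0.48672179 0.26226925] [-0.41478485 -0.87091816  0.41468592  0.87339929]
top stopper xy [0.48575689 0.26248709] [-1.08654995 -1.21873824  1.10503306  1.18575963]
```

>>> move_arm([
  [0,-15,2,0,0,0,1],
  [0,-45,6,0,0,0,1],
  [0,-80,10,0,0,0,1],
  [0,-115,15,0,0,0,1],
  [0,-150,19,0,0,0,1],
  [0,-180,23,0,0,0,1],
  [0,-200,26,0,0,0,1],
  [0,-210,27,0,0,0,1],
  [0,-210,27,0,0,0,1],
])

```text
t: 3.23
tool_pos: [0.4649, 0.0507, 0.2805]
tool_rot: [0.08, 0.703, -0.08, 0.703]
contact_force: [0.6, -0.1, 0.7]
finger_gap: 0.0854
```

```bash
python3 - <<'E'
from h import *
s=bot.sense(); im=bot.read_camera('wrist'); cv2.imwrite('pics/w2.png',im[:,:,::-1])
np.save('w2.npy',np.r_[s['tool_pos'],s['tool_rot']])
print(proj('wrist',[[.4686,.0521,.119],[.465,.0493,.018]],s))
rel([.497,-.243,.28])
E
```

```text
[[280.76548087 194.7437227 ]
 [277.50310643 173.88858675]]
t 3.28 tcp [0.4652 0.0517 0.2805] F [-0.2 -0.3 -0.4] gap 0.0856 yaw_y 77.1
shift [   0.4 -280.1   96.9] rot [ 0.     -0.0001 -0.0003]
```

View pics/w2.png

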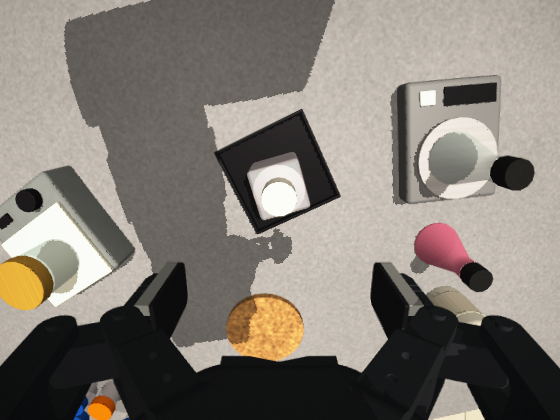

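The wrist view shows the white cap at (278,198), the tray rim corners near (216,153), (302,110), (339,196) and (259,233), and the mat at (265,326).

>>> move_arm([
  [0,-15,5,0,0,0,1],
  [0,-45,15,0,0,0,1],
  [0,-80,28,0,0,0,1],
  [0,-115,40,0,0,0,1],
  [0,-150,52,0,0,0,1],
  [0,-185,64,0,0,0,1],
  [0,-220,76,0,0,0,1],
  [0,-250,86,0,0,0,1],
  [0,-270,93,0,0,0,1],
  [0,-280,97,0,0,0,1],
  [0,-280,97,0,0,0,1],
])

```text
t: 4.2
tool_pos: [0.4978, -0.2433, 0.2798]
tool_rot: [0.08, 0.703, -0.08, 0.702]
contact_force: [-0.2, 0.7, -0.0]
finger_gap: 0.0857
```

```bash
python3 - <<'E'
from h import *
from scipy.optimize import least_squares
s=bot.sense(); im=bot.read_camera('wrist'); cv2.imwrite('pics/w3.png',im[:,:,::-1])
np.save('w3.npy',np.r_[s['tool_pos'],s['tool_rot']])
print(s['tool_pos'],s['t'],proj('wrist',[[.4977,-.2431,.138],[.495,-.2497,.066]],s))
# tray from w2
a=np.load('w2.npy'); s2=dict(tool_pos=a[:3],tool_rot=a[3:])
i2=cv2.imread('pics/w2.png'); h=cv2.cvtColor(i2,cv2.COLOR_BGR2HSV); V=h[...,2];S=h[...,1]
def comp(mask,seed):
    n,l,st,c=cv2.connectedComponentsWithStats(mask.astype(np.uint8),connectivity=4); k=l[seed[1],seed[0]]; return (l==k),st[k]
m,st=comp(V<62,(290,130)); print('tray',st); cs,_=cv2.findContours(m.astype(np.uint8),0,1); r=cv2.minAreaRect(max(cs,key=len)); b=cv2.boxPoints(r)
W=toworld('wrist',b,.018,s2)[:,:2]; print('tray',b.round(0).tolist(),W.mean(0).round(4),np.linalg.norm(W-np.roll(W,1,0),axis=1).round(4))
m,st=comp((V>225)&(S<40),(278,200)); print('cap',st)
def cyl(x,y,z0,r0,z1,r1,cam,s):
    t=np.linspace(0,2*np.pi,60); P=np.r_[np.c_[x+r0*np.cos(t),y+r0*np.sin(t),0*t+z0],np.c_[x+r1*np.cos(t),y+r1*np.sin(t),0*t+z1]]
    p=proj(cam,P,s); return np.r_[p.min(0),p.max(0)]
def fit(st,z0,z1,r,g,sx):
    b=np.r_[st[0]-.5,st[1]-.5,st[0]+st[2]-.5,st[1]+st[3]-.5]; q=least_squares(lambda p:cyl(*p,z0,r,z1,r,'wrist',sx)-b,g); print(q.x.round(4),q.fun.round(1))
fit(st,.118,.119,.018,[.468,.05],s2)
h=cv2.cvtColor(im,cv2.COLOR_RGB2HSV); H,S,V=[h[...,i] for i in range(3)]
m,st=comp((S>120)&(H>15)&(H<32)&(V>60),tuple(proj('wrist',[.4977,-.2431,.138],s)[0].astype(int))); print('lid',st); fit(st,.120,.138,.030,[.497,-.243],s)
E
```

```text
[ 0.49779598 -0.24334054  0.27979363] 4.2 [[278.67458951 196.34793391]
 [272.44338429 180.03713921]]
tray [ 214  109  126  125 5796]
tray [[214.0, 152.0], [301.0, 109.0], [343.0, 194.0], [256.0, 238.0]] [0.4669 0.05  ] [0.1269 0.122  0.1222 0.1313]
cap [ 254  165   51   51 1840]
[0.4636 0.0515] [ 7.2  7.2 -7.2 -7.9]
lid [ 245  164   63   64 3169]
[ 0.4985 -0.2458] [-0.9 -0.8  0.9  0.9]
```

View pics/w3.png

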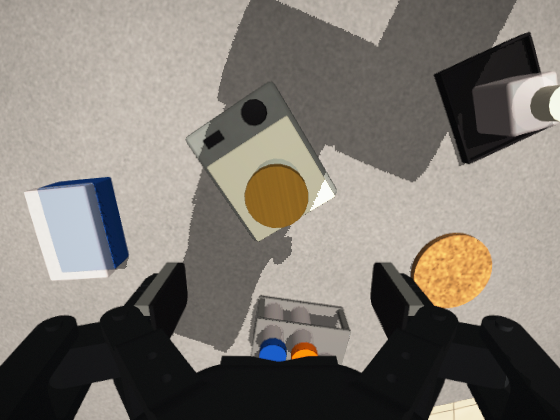

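The jar lid is at (276,196) in the wrist view, giving (0.4985, -0.2458). The tip box (80,225) and tube rack (300,330) are clear of the fingers. Descending to grip the jar.

>>> move_arm([
  [20,-2,1,0,0,0,1],
  [50,-2,1,0,0,0,1],
  [85,-2,1,0,0,0,1],
  [115,-2,1,0,0,0,1],
  [140,-2,1,0,0,0,1],
  [160,-2,1,0,0,0,1],
  [172,-2,1,0,0,0,1],
  [178,-2,1,0,0,0,1],
  [178,-2,1,0,0,0,1],
  [178,-2,1,0,0,0,0],
  [178,-2,1,0,0,0,0],
  [178,-2,1,0,0,0,0],
  [178,-2,1,0,0,0,0],
  [178,-2,1,0,0,0,0],
  [178,-2,1,0,0,0,0],
  [178,-2,1,0,0,0,0],
])

```text
t: 5.58
tool_pos: [0.4987, -0.2441, 0.1034]
tool_rot: [0.08, 0.702, -0.079, 0.703]
contact_force: [-0.7, 2.9, 8.3]
finger_gap: 0.059
```

```bash
python3 - <<'E'
from h import *
s=bot.sense(); im=bot.read_camera('scene'); cv2.imwrite('pics/s1.png',cv2.resize(im[120:260,160:340,::-1],(720,560)))
rel([.696,-.025,.102])
E
```

```text
t 5.63 tcp [ 0.4988 -0.2442  0.1035] F [-0.3  2.7  6.9] gap 0.0587 yaw_y 77.1
shift [  2.  257.7 143.3] rot [-0.      0.0018 -0.0008]
```

View pics/s1.png

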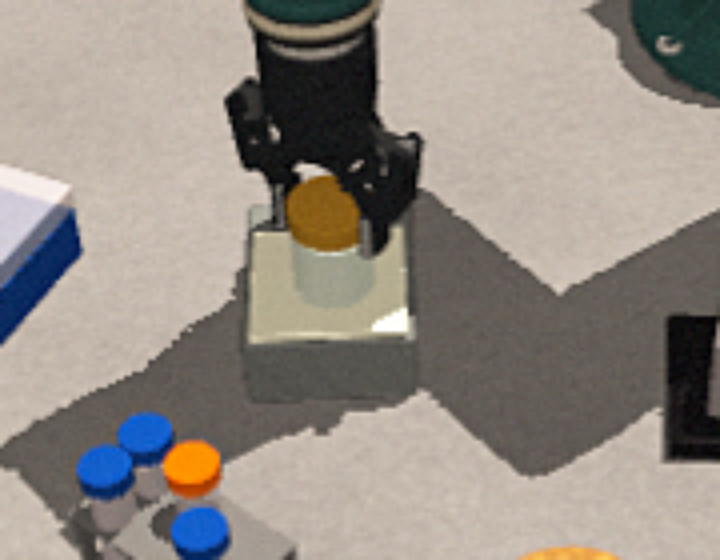

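The picture shows the jar's lid held between both pads, with the gap at 58.7 mm. Now lift, carry to the mat and hover.

>>> move_arm([
  [-5,0,0,0,0,0,0],
  [-20,0,0,0,0,0,0],
  [-40,4,2,0,0,0,0],
  [-55,20,11,0,0,0,0],
  [-60,42,23,0,0,0,0],
  [-60,70,39,0,0,0,0],
  [-60,98,54,0,0,0,0],
  [-60,126,70,0,0,0,0],
  [-60,154,86,0,0,0,0],
  [-60,182,101,0,0,0,0],
  [-60,210,117,0,0,0,0],
  [-55,232,129,0,0,0,0],
  [-35,248,138,0,0,0,0],
  [-10,256,142,0,0,0,0],
  [15,258,143,0,0,0,0],
  [32,258,143,0,0,0,0],
  [42,258,143,0,0,0,0],
  [46,258,143,0,0,0,0],
  [46,258,143,0,0,0,0],
])

```text
t: 7.22
tool_pos: [0.6958, -0.0247, 0.0581]
tool_rot: [0.08, 0.702, -0.079, 0.703]
contact_force: [0.2, 0.2, -0.8]
finger_gap: 0.0584
```

```bash
python3 - <<'E'
from h import *
s=bot.sense(); im=bot.read_camera('scene'); cv2.imwrite('pics/s2.png',cv2.resize(im[170:330,210:400,::-1],(760,640))[:600])
im=bot.read_camera('wrist'); cv2.imwrite('pics/w4.png',im[:,:,::-1])
rel([.696,-.025,.050]); print('mat px',proj('wrist',[.696,-.025,.012],s),proj('wrist',[.495,-.2497,.066],s))
E
```

```text
t 7.32 tcp [ 0.6965 -0.0249  0.0593] F [ 0.3 -0.7 -0.8] gap 0.0585 yaw_y 77.1
shift [ 9.3 -0.2 -0.4] rot [-0.      0.0034 -0.001 ]
mat px [[278.12141899 233.4561735 ]] [[-121.17818103   44.48850602]]
```

View pics/s2.png

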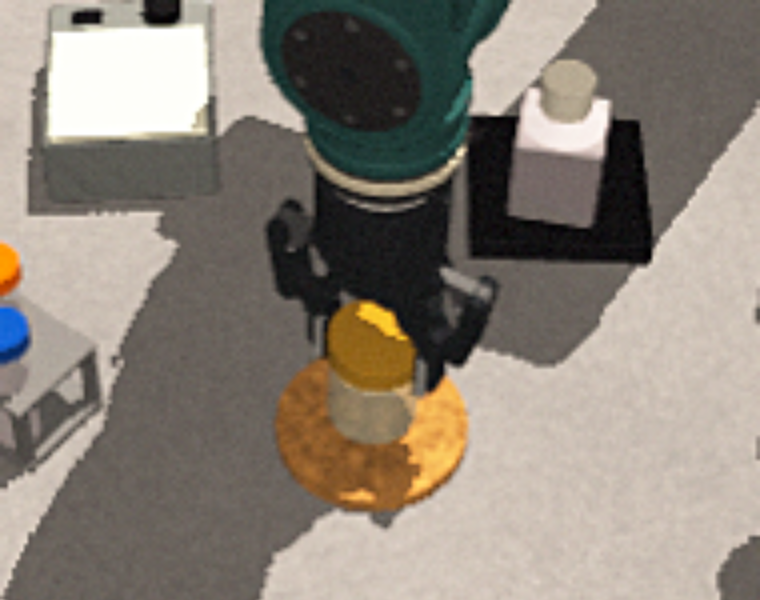

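View pics/w4.png

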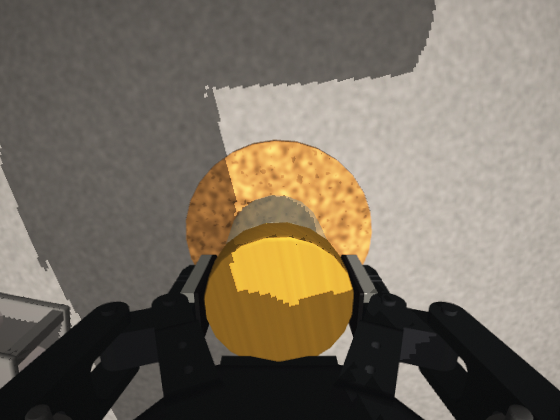

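The jar hangs upright over the middle of the mat, whose edges are at x 186–371 in the wrist view. Lower slowly.

>>> move_arm([
  [2,0,0,0,0.003,-0.001,0],
  [4,0,0,0,0.003,-0.001,0],
  [6,0,0,0,0.003,-0.001,0],
  [7.5,0,0,0,0.003,-0.001,0],
  [8.5,0,0,0,0.003,-0.001,0],
  [9,0,0,0,0.003,-0.001,0],
  [9,0,0,0,0.003,-0.001,0],
])

```text
t: 7.9
tool_pos: [0.6964, -0.0249, 0.0502]
tool_rot: [0.08, 0.703, -0.08, 0.703]
contact_force: [-0.8, -1.6, -1.7]
finger_gap: 0.0584
```

```bash
python3 - <<'E'
from h import *
rel([.696,-.025,.0495])
E
```

```text
t 7.9 tcp [ 0.6964 -0.0249  0.0502] F [-0.8 -1.6 -1.7] gap 0.0584 yaw_y 77.1
shift [ 0.7 -0.2 -0.4] rot [0.     0.0002 0.0001]
```

>>> move_arm([
  [0.5,0,0,0,0,0,0],
  [1,0,0,0,0,0,0],
  [1,0,0,0,0,0,0],
])

```text
t: 8.15
tool_pos: [0.6967, -0.0249, 0.0496]
tool_rot: [0.08, 0.702, -0.08, 0.703]
contact_force: [-2.4, 0.5, 3.4]
finger_gap: 0.0589
```

Contact felt (+3.4 N). Release, rise and travel towards the flask.

>>> move_arm([
  [0.5,0,0,0,0,0,1],
  [0.5,0,0,0,0,0,1],
  [0,0,0,0,0,0,1],
  [0,0,0,0,0,0,1],
  [-10,0,0,0,0,0,1],
  [-35,0,0,0,0,0,1],
  [-70,0,0,0,0,0,1],
  [-110,0,0,0,0,0,1],
  [-145,10,-12,0,0,0,1],
  [-175,30,-35,0,0,0,1],
  [-195,55,-64,0,0,0,1],
  [-205,82,-95,0,0,0,1],
  [-205,109,-126,0,0,0,1],
  [-205,136,-157,0,0,0,1],
  [-205,163,-188,0,0,0,1],
  [-205,188,-217,0,0,0,1],
  [-205,210,-242,0,0,0,1],
  [-205,225,-260,0,0,0,1],
  [-205,233,-269,0,0,0,1],
  [-205,233,-269,0,0,0,1],
])

```text
t: 9.82
tool_pos: [0.4852, 0.264, 0.2553]
tool_rot: [0.079, 0.702, -0.079, 0.703]
contact_force: [0.4, -0.2, -0.8]
finger_gap: 0.0854
```

```bash
python3 - <<'E'
from h import *
im=bot.read_camera('top'); cv2.imwrite('pics/t2.png',im[:,:,::-1])
rel([.4867,.2623,.129])
E
```

```text
t 9.87 tcp [0.4862 0.2629 0.255 ] F [ 0.9 -0.3  0.6] gap 0.0854 yaw_y 77.2
shift [126.   -0.5   0.4] rot [-0.      0.0017 -0.0003]
```

View pics/t2.png

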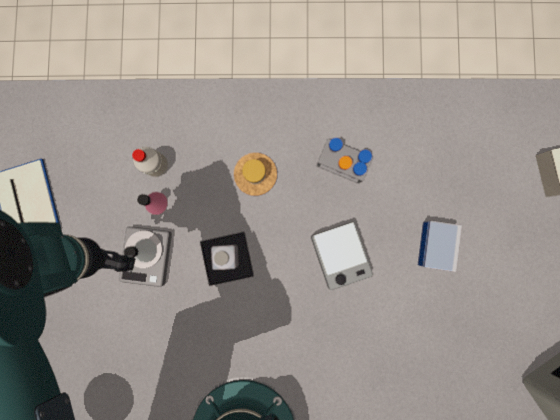

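Top view: the jar stands on the mat at (254,170) and the stirrer plate is empty. Now the flask grip.

>>> move_arm([
  [15,0,0,0,0.002,0,1],
  [40,0,0,0,0.002,0,1],
  [70,-0.5,0.5,0,0.002,0,1],
  [95,-0.5,0.5,0,0.002,0,1],
  [113,-0.5,0.5,0,0.002,0,1],
  [123,-0.5,0.5,0,0.002,0,1],
  [127,-0.5,0.5,0,0.002,0,1],
  [127,-0.5,0.5,0,0.002,0,1],
  [127,-0.5,0.5,0,0.002,0,0],
  [127,-0.5,0.5,0,0.002,0,0],
  [127,-0.5,0.5,0,0.002,0,0],
  [127,-0.5,0.5,0,0.002,0,0],
  [127,-0.5,0.5,0,0.002,0,0],
  [127,-0.5,0.5,0,0.002,0,0],
  [127,-0.5,0.5,0,0.002,0,0],
  [127,-0.5,0.5,0,0.002,0,0],
  [127,-0.5,0.5,0,0.002,0,0],
])

```text
t: 11.28
tool_pos: [0.4871, 0.2624, 0.1287]
tool_rot: [0.079, 0.702, -0.079, 0.703]
contact_force: [-0.7, -1.7, 5.6]
finger_gap: 0.027
```

```bash
python3 - <<'E'
from h import *
s=bot.sense()
im=bot.read_camera('wrist'); cv2.imwrite('pics/w5.png',im[:,:,::-1])
a=cv2.imread('pics/t2.png'); hsv=cv2.cvtColor(a,cv2.COLOR_BGR2HSV)
n,l,st,c=cv2.connectedComponentsWithStats(((hsv[...,2]>190)&(hsv[...,1]<40)).astype(np.uint8),connectivity=4); k=l[248,340]; m=(l==k).astype(np.uint8)
cs,_=cv2.findContours(m,0,1); r=cv2.minAreaRect(max(cs,key=len)); W=toworld('top',cv2.boxPoints(r),.066)[:,:2]
print('plate',st[k],c[k],toworld('top',c[k],.066),W.mean(0))
rel([.495,-.250,.127])
E
```

```text
plate [ 315  223   51   52 1723] [339.81543819 248.50435287] [[ 0.49446496 -0.2497428   0.066     ]] [ 0.4945056  -0.24981053]
t 11.33 tcp [0.4871 0.2624 0.1287] F [-0.5 -1.6  5.7] gap 0.0275 yaw_y 77.2
shift [   1.4 -497.8  121.5] rot [-0.      0.0008 -0.0007]
```

View pics/w5.png

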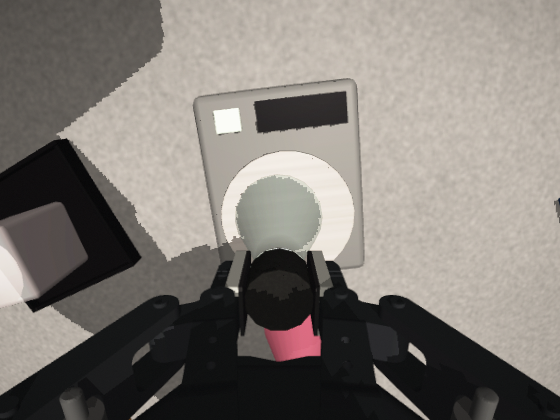

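The stopper is held between the pads (gap 27.5 mm) and the flask body at (278,215) is upright. The empty plate measures (0.4945, -0.2498) again. Lift and carry over the bottle with at least 45 mm of clearance.

>>> move_arm([
  [-5,0,0,0,0,0,0],
  [-20,0,0,0,0,0,0],
  [-45,0,0,0,0,0,0],
  [-75,0,0,0,0,0,0],
  [-100,-8,2,0,0,0,0],
  [-115,-24,6,0,0,0,0],
  [-120,-48,12,0,0,0,0],
  [-120,-78,19,0,0,0,0],
  [-120,-110,27,0,0,0,0],
  [-120,-142,35,0,0,0,0],
  [-120,-174,42,0,0,0,0],
  [-120,-206,50,0,0,0,0],
  [-120,-238,58,0,0,0,0],
  [-120,-270,66,0,0,0,0],
  [-120,-302,74,0,0,0,0],
  [-120,-334,82,0,0,0,0],
  [-120,-366,89,0,0,0,0],
  [-120,-390,95,0,0,0,0],
  [-120,-405,99,0,0,0,0],
  [-120,-412,101,0,0,0,0],
])

```text
t: 13.0
tool_pos: [0.4938, -0.1638, 0.2487]
tool_rot: [0.08, 0.702, -0.08, 0.703]
contact_force: [-0.6, 0.7, -0.9]
finger_gap: 0.0275
```

```bash
python3 - <<'E'
from h import *
s=bot.sense()
im=bot.read_camera('wrist'); cv2.imwrite('pics/w6.png',im[:,:,::-1])
rel([.4945,-.2498,.1487])
E
```

```text
t 13.05 tcp [ 0.494  -0.1637  0.2485] F [-1.1 -1.8 -1.4] gap 0.0277 yaw_y 77.1
shift [ 99.8 -83.8  19.7] rot [-0.      0.0008 -0.0004]
```

View pics/w6.png

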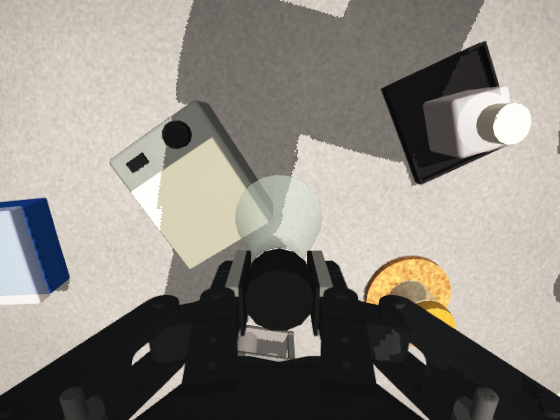

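The flask hangs upright at (278,215) and the plate corners are near (132,190), (213,138), (271,219) and (191,268). Moving over the plate to a hover 12 mm up.

>>> move_arm([
  [0,-15,4,0,0,0,0],
  [0,-35,8,0,0,0,0],
  [0,-57,13,0,0,0,0],
  [5,-73,17,0,0,0,0],
  [20,-82,19,0,0,0,0],
  [42,-84,20,0,0,0,0],
  [64,-84,20,0,0,0,0],
  [78,-84,20,0,0,0,0],
  [86,-84,20,0,0,0,0],
  [88,-84,20,0,0,0,0],
  [88,-84,20,0,0,0,0],
])

```text
t: 13.97
tool_pos: [0.4949, -0.2495, 0.1608]
tool_rot: [0.08, 0.702, -0.079, 0.703]
contact_force: [0.6, 0.1, -1.0]
finger_gap: 0.0275
```

```bash
python3 - <<'E'
from h import *
s=bot.sense()
im=bot.read_camera('wrist'); cv2.imwrite('pics/w7.png',im[:,:,::-1])
rel([.4945,-.2498,.1487])
print(proj('wrist',[.4945,-.2498,.066],s))
a=np.radians(18.8); R=np.array([[np.cos(a),-np.sin(a)],[np.sin(a),np.cos(a)]])
c=np.array([[1,1],[1,-1],[-1,-1],[-1,1]])*.054@R.T+[.4945,-.2498]
p=proj('wrist',np.c_[c,[.066]*4],s); print(p.round(0).tolist())
v=im.copy(); cv2.polylines(v,[p.astype(int)],True,(255,0,0),1); cv2.imwrite('pics/w7b.png',v[:,:,::-1])
E
```

```text
t 14.02 tcp [ 0.4951 -0.2498  0.1613] F [ 0.5  0.5 -1.1] gap 0.0275 yaw_y 77.1
shift [12.6 -0.2 -0.6] rot [-0.      0.0016 -0.0001]
[[277.93323379 210.61054424]]
[[371.0, 232.0], [257.0, 294.0], [181.0, 189.0], [302.0, 112.0]]
```

View pics/w7b.png

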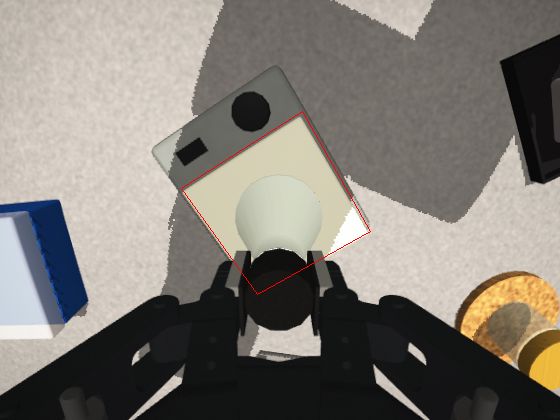

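The projected plate outline matches the picture to within about 2 px and the flask is centred over it. Lower slowly.

>>> move_arm([
  [2.5,0,-0.5,0,0.0015,0,0],
  [5,0,-0.5,0,0.0015,0,0],
  [7.5,0,-0.5,0,0.0015,0,0],
  [9.5,0,-0.5,0,0.0015,0,0],
  [11,0,-0.5,0,0.0015,0,0],
  [12,0,-0.5,0,0.0015,0,0],
  [12,0,-0.5,0,0.0015,0,0],
])

```text
t: 14.6
tool_pos: [0.4945, -0.2496, 0.1491]
tool_rot: [0.08, 0.703, -0.079, 0.703]
contact_force: [0.8, 0.7, -1.3]
finger_gap: 0.0271
```

>>> move_arm([
  [0.5,0,0,0,0,0,0],
  [1,0,0,0,0,0,0],
  [1,0,0,0,0,0,0],
])

```text
t: 14.85
tool_pos: [0.4948, -0.2498, 0.1487]
tool_rot: [0.079, 0.702, -0.08, 0.703]
contact_force: [-1.8, 0.5, 5.5]
finger_gap: 0.0273
```

Contact felt (+5.5 N). Release, rise and go over to the bottle.

>>> move_arm([
  [0,0,0,0,0,0,1],
  [0,0,0,0,0,0,1],
  [0,0,0,0,0,0,1],
  [0,0,0,0,0,0,1],
  [-8,0,0,0,0,0,1],
  [-30,0,0,0,0,0,1],
  [-65,0,0,0,0,0,1],
  [-95,3,-1,0,0,0,1],
  [-105,20,-7,0,0,0,1],
  [-105,50,-16,0,0,0,1],
  [-105,85,-28,0,0,0,1],
  [-105,120,-39,0,0,0,1],
  [-105,155,-51,0,0,0,1],
  [-105,190,-62,0,0,0,1],
  [-105,225,-74,0,0,0,1],
  [-105,255,-84,0,0,0,1],
  [-105,275,-91,0,0,0,1],
  [-105,285,-94,0,0,0,1],
  [-105,287,-94,0,0,0,1],
  [-105,287,-94,0,0,0,1],
])

```text
t: 16.52
tool_pos: [0.4674, 0.0509, 0.2538]
tool_rot: [0.079, 0.702, -0.079, 0.703]
contact_force: [0.7, -0.6, 0.0]
finger_gap: 0.0853
```

```bash
python3 - <<'E'
from h import *
s=bot.sense()
im=bot.read_camera('wrist'); cv2.imwrite('pics/w8.png',im[:,:,::-1])
im=bot.read_camera('scene'); cv2.imwrite('pics/s3.png',im[:,:,::-1])
np.save('w8.npy',np.r_[s['tool_pos'],s['tool_rot']]); print(s['tool_pos'],s['t'])
E
```

```text
[0.46744817 0.05087505 0.25384456] 16.5167
```

View pics/w8.png

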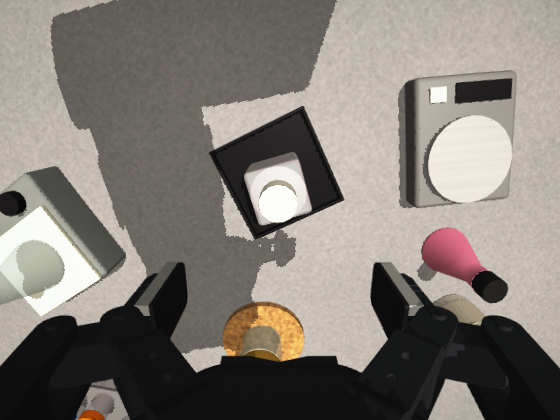

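View pics/s3.png

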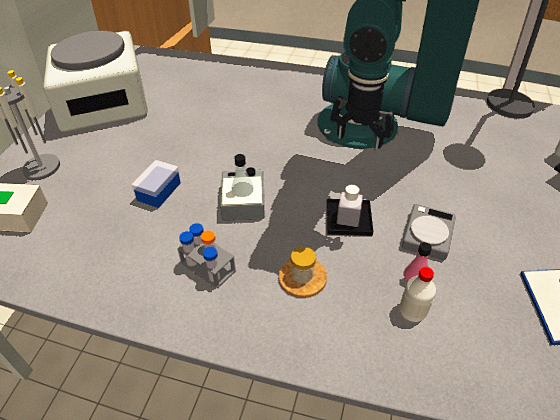

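The scene view shows the flask standing on the stirrer (240,180), the jar on the mat (303,263) and the balance empty (430,230). In the wrist view the bottle cap is at about (278,203).

```bash
python3 - <<'E'
from h import *
a=np.load('w8.npy'); s=dict(tool_pos=a[:3],tool_rot=a[3:])
im=cv2.imread('pics/w8.png')
c=im[150:240,210:345]; cv2.imwrite('pics/c8.png',cv2.resize(c,(810,540),interpolation=cv2.INTER_CUBIC)[:, :800])
g=cv2.cvtColor(im,cv2.COLOR_BGR2HSV); m=((g[...,2]>235)&(g[...,1]<30)).astype(np.uint8)
n,l,st,cc=cv2.connectedComponentsWithStats(m,connectivity=4); k=l[205,278]; print(st[k],cc[k])
for px in ([278,202.5],cc[k]): print(toworld('wrist',px,.119,s))
t=np.linspace(0,2*np.pi,40)
print(proj('wrist',[.467,.0505,.119],s))
n,l,st,cc=cv2.connectedComponentsWithStats(((g[...,2]>225)&(g[...,1]<40)).astype(np.uint8),connectivity=4)
# pan
k=l[160,470]; mm=(l==k).astype(np.uint8); cs,_=cv2.findContours(mm,0,1); e=cv2.fitEllipse(max(cs,key=len)); print('pan',e,toworld('wrist',e[0],.046,s))
E
```

```text
[ 252  167   54   55 1975] [279.48759494 193.60050633]
[[0.47131613 0.04946422 0.119     ]]
[[0.46353518 0.05261214 0.119     ]]
[[278.05404582 197.75069236]]
pan ((469.72601318359375, 158.5853729248047), (77.43943786621094, 89.64661407470703), 36.292198181152344) [[0.48845599 0.26759475 0.046     ]]
```

View pics/c8.png

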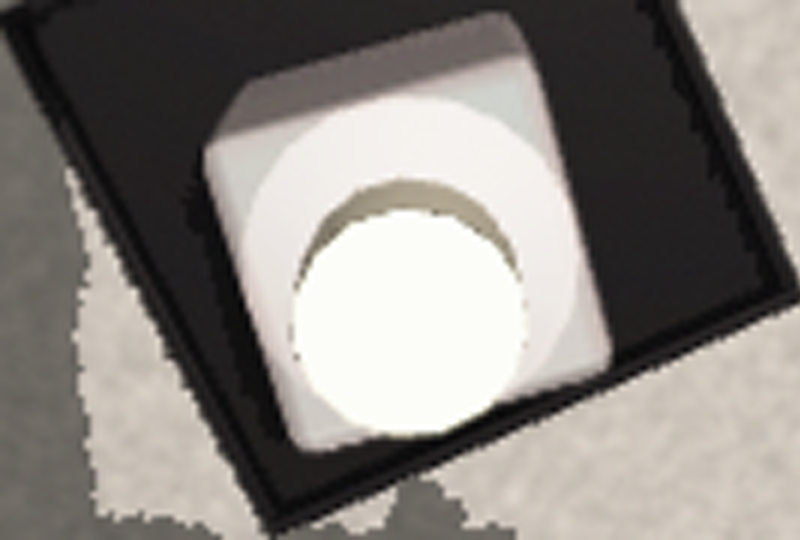

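```bash
python3 - <<'E'
from h import *
a=np.load('w8.npy'); s=dict(tool_pos=a[:3],tool_rot=a[3:])
print(toworld('wrist',[277.7,203.3],.119,s),toworld('top',[220.4,257.6],.119))
rel([.4715,.0500,.092])
E
```

```text
[[0.47198828 0.0490318  0.119     ]] [[0.47143998 0.0503092  0.119     ]]
t 16.62 tcp [0.4675 0.05   0.2536] F [-0.1 -0.6  0.3] gap 0.0855 yaw_y 77.0
shift [161.6   1.    3.8] rot [0.     0.0007 0.0004]
```

The two cameras agree on the cap to about 1 mm: (0.472, 0.050). Gripping it above the shoulder.

>>> move_arm([
  [15,0.5,4,0,0,0,1],
  [45,0.5,4,0,0,0,1],
  [80,0.5,4,0,0,0,1],
  [112,0.5,4,0,0,0,1],
  [136,0.5,4,0,0,0,1],
  [150,0.5,4,0,0,0,1],
  [158,0.5,4,0,0,0,1],
  [160,0.5,4,0,0,0,1],
  [160,0.5,4,0,0,0,1],
  [160,0.5,4,0,0,0,0],
  [160,0.5,4,0,0,0,0],
  [160,0.5,4,0,0,0,0],
  [160,0.5,4,0,0,0,0],
  [160,0.5,4,0,0,0,0],
  [160,0.5,4,0,0,0,0],
  [160,0.5,4,0,0,0,0],
  [160,0.5,4,0,0,0,0],
  [160,0.5,4,0,0,0,0],
])

```text
t: 18.12
tool_pos: [0.472, 0.0494, 0.0944]
tool_rot: [0.079, 0.702, -0.08, 0.703]
contact_force: [-1.7, -1.2, 9.2]
finger_gap: 0.0338
```

```bash
python3 - <<'E'
from h import *
s=bot.sense()
im=bot.read_camera('wrist'); cv2.imwrite('pics/w9.png',im[:,:,::-1])
rel([.4885,.268,.131])
E
```

```text
t 18.17 tcp [0.472  0.0494 0.0944] F [-1.9 -1.9  7.4] gap 0.0345 yaw_y 77.0
shift [-36.8 216.7 -32.8] rot [0.     0.002  0.0005]
```

View pics/w9.png

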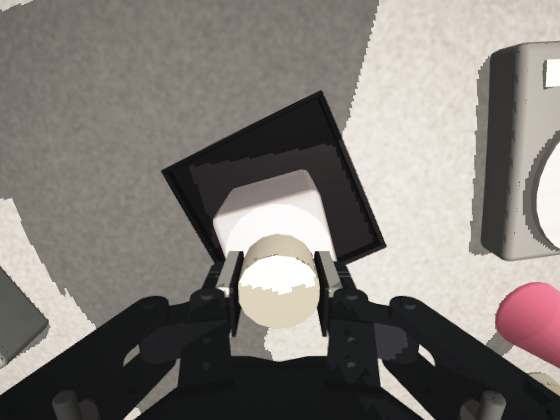

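The cap is held between the pads (gap 34.5 mm) and the bottle is upright. Lift and carry to the balance, hovering 12 mm up.

>>> move_arm([
  [-5,0,0,0,0,0,0],
  [-20,0,0,0,0,0,0],
  [-42,0,0,0,0,0,0],
  [-64,3,0,0,0,0,0],
  [-78,15,-2,0,0,0,0],
  [-82,38,-6,0,0,0,0],
  [-82,66,-10,0,0,0,0],
  [-82,96,-14,0,0,0,0],
  [-82,126,-19,0,0,0,0],
  [-82,156,-24,0,0,0,0],
  [-82,183,-28,0,0,0,0],
  [-82,203,-31,0,0,0,0],
  [-78,214,-32,0,0,0,0],
  [-68,217,-33,0,0,0,0],
  [-58,217,-33,0,0,0,0],
  [-51,217,-33,0,0,0,0],
  [-50,217,-33,0,0.002,0,0],
  [-50,217,-33,0,0.002,0,0],
])

```text
t: 19.67
tool_pos: [0.4881, 0.2674, 0.1437]
tool_rot: [0.08, 0.703, -0.08, 0.702]
contact_force: [0.4, -0.1, -1.3]
finger_gap: 0.0346
```

```bash
python3 - <<'E'
from h import *
s=bot.sense()
im=bot.read_camera('wrist')
t=np.linspace(0,2*np.pi,60); p=proj('wrist',np.c_[.4885+.05*np.cos(t),.268+.05*np.sin(t),0*t+.046],s)
v=im.copy(); cv2.polylines(v,[p.astype(int)],True,(255,0,0),1); cv2.imwrite('pics/w10.png',v[:,:,::-1])
rel([.4885,.268,.1324])
E
```

```text
t 19.72 tcp [0.4884 0.2676 0.1442] F [-0.3 -0.7 -1.4] gap 0.0343 yaw_y 77.0
shift [11.8  0.4  0. ] rot [-0.     -0.0002  0.0007]
```

View pics/w10.png

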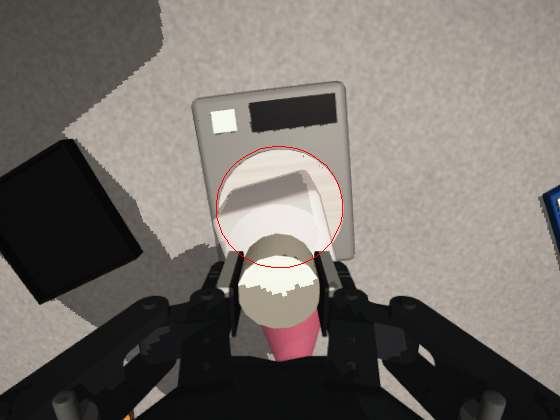

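The projected pan outline agrees with the picture to about 2 px. Lower.

>>> move_arm([
  [2.5,0,0,0,0,0,0],
  [5,0,0,0,0,0,0],
  [7.5,0,0,0,0,0,0],
  [9.5,0,0,0,0,0,0],
  [10.5,0,0,0,0,0,0],
  [11,0,0,0,0,0,0],
  [11,0,0,0,0,0,0],
])

```text
t: 20.3
tool_pos: [0.4884, 0.2676, 0.1331]
tool_rot: [0.08, 0.703, -0.08, 0.702]
contact_force: [-0.4, 1.0, -0.7]
finger_gap: 0.0346
```

>>> move_arm([
  [0.5,0,0,0,0,0,0],
  [1,0,0,0,0,0,0],
  [1,0,0,0,0,0,0],
])

```text
t: 20.55
tool_pos: [0.4885, 0.2677, 0.1325]
tool_rot: [0.08, 0.702, -0.08, 0.703]
contact_force: [-1.1, -1.1, 2.8]
finger_gap: 0.034
```

>>> move_arm([
  [0,0,0,0,0,0,1],
  [0,0,0,0,0,0,1],
  [0,0,0,0,0,0,1],
  [0,0,0,0,0,0,1],
  [-8,0,0,0,0,0,1],
  [-30,0,0,0,0,0,1],
  [-65,0,0,0,0,0,1],
  [-100,-3,3,0,0,0,1],
  [-118,-15,17,0,0,0,1],
  [-120,-37,41,0,0,0,1],
  [-120,-63,70,0,0,0,1],
  [-120,-90,100,0,0,0,1],
  [-120,-117,130,0,0,0,1],
  [-120,-144,160,0,0,0,1],
  [-120,-171,190,0,0,0,1],
  [-120,-196,218,0,0,0,1],
  [-120,-218,243,0,0,0,1],
  [-120,-233,260,0,0,0,1],
  [-120,-240,268,0,0,0,1],
  [-120,-240,268,0,0,0,1],
])

```text
t: 22.22
tool_pos: [0.6966, -0.0286, 0.2522]
tool_rot: [0.081, 0.703, -0.081, 0.702]
contact_force: [0.1, 0.6, 0.4]
finger_gap: 0.0857
```

```bash
python3 - <<'E'
from h import *
from scipy.optimize import least_squares
s=bot.sense()
im=bot.read_camera('wrist'); cv2.imwrite('pics/w11.png',im[:,:,::-1])
h=cv2.cvtColor(im,cv2.COLOR_RGB2HSV); H,S,V=[h[...,i] for i in range(3)]
p0=proj('wrist',[.696,-.025,.084],s)[0]; print(p0)
im2=bot.read_camera('top'); cv2.imwrite('pics/t3.png',im2[:,:,::-1])
rel([.696,-.025,.050])
E
```

```text
[282.08565862 188.70609681]
t 22.32 tcp [ 0.6955 -0.0263  0.2528] F [-0.3 -0.   0.7] gap 0.0856 yaw_y 77.0
shift [2.028e+02 1.500e+00 2.000e-01] rot [0.     0.     0.0004]
```

View pics/w11.png

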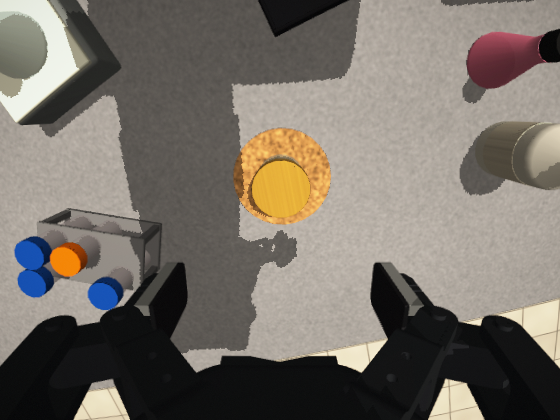

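View pics/t3.png

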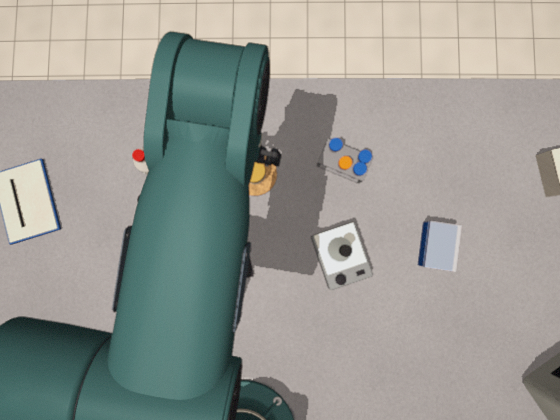

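In the wrist view the jar lid is at (281,188), 1 px from the prediction. Descend and grip.

>>> move_arm([
  [15,1,0,0,0,0,1],
  [45,1.5,0,0,0,0,1],
  [80,1.5,0,0,0,0,1],
  [115,1.5,0,0,0,0,1],
  [148,1.5,0,0,0,0,1],
  [175,1.5,0,0,0,0,1],
  [192,1.5,0,0,0,0,1],
  [201,1.5,0,0,0,0,1],
  [203,1.5,0,0,0,0,1],
  [203,1.5,0,0,0,0,1],
  [203,1.5,0,0,0,0,0],
  [203,1.5,0,0,0,0,0],
  [203,1.5,0,0,0,0,0],
  [203,1.5,0,0,0,0,0],
  [203,1.5,0,0,0,0,0],
  [203,1.5,0,0,0,0,0],
  [203,1.5,0,0,0,0,0],
])

```text
t: 23.73
tool_pos: [0.6967, -0.025, 0.0517]
tool_rot: [0.08, 0.702, -0.08, 0.704]
contact_force: [-0.2, 1.2, 8.3]
finger_gap: 0.0582
```

```bash
python3 - <<'E'
from h import *
rel([.466,.0497,.046])
E
```

```text
t 23.73 tcp [ 0.6967 -0.025   0.0517] F [-0.2  1.2  8.3] gap 0.0582 yaw_y 77.0
shift [   5.    20.8 -241.6] rot [0.     0.0028 0.    ]
```

>>> move_arm([
  [-5,0,0,0,0,0,0],
  [-20,0,0,0,0,0,0],
  [-42,0,-3,0,0,0,0],
  [-60,1,-14,0,0.003,0,0],
  [-65,3,-35,0,0.003,0,0],
  [-65,6,-62,0,0.003,0,0],
  [-65,8,-90,0,0.003,0,0],
  [-65,10,-120,0,0.003,0,0],
  [-65,13,-150,0,0.003,0,0],
  [-65,15,-180,0,0.003,0,0],
  [-65,18,-208,0,0.003,0,0],
  [-65,20,-228,0,0.003,0,0],
  [-62,21,-238,0,0.003,0,0],
  [-50,21,-242,0,0.003,0,0],
  [-40,21,-242,0,0.003,0,0],
  [-34,21,-242,0,0.003,0,0],
  [-32,21,-242,0,0.003,0,0],
  [-32,21,-242,0,0.003,0,0],
])

```text
t: 25.23
tool_pos: [0.4658, 0.0499, 0.0831]
tool_rot: [0.08, 0.703, -0.08, 0.702]
contact_force: [-0.6, 0.2, -1.3]
finger_gap: 0.0587
```

```bash
python3 - <<'E'
from h import *
s=bot.sense()
im=bot.read_camera('wrist'); v=im.copy()
for yaw in (12.6,):
    a=np.radians(yaw); R=np.array([[np.cos(a),-np.sin(a)],[np.sin(a),np.cos(a)]])
    c=np.array([[1,1],[1,-1],[-1,-1],[-1,1]])*.062@R.T+[.466,.0497]
    p=proj('wrist',np.c_[c,[.018]*4],s); cv2.polylines(v,[p.astype(int)],True,(255,0,0),1)
cv2.imwrite('pics/w12.png',v[:,:,::-1])
rel([.466,.0497,.0477])
E
```

```text
t 25.28 tcp [0.466  0.0499 0.0834] F [ 0.4  0.4 -1.4] gap 0.0586 yaw_y 77.0
shift [35.7 -0.2  0.1] rot [-0.      0.0001 -0.0001]
```

View pics/w12.png

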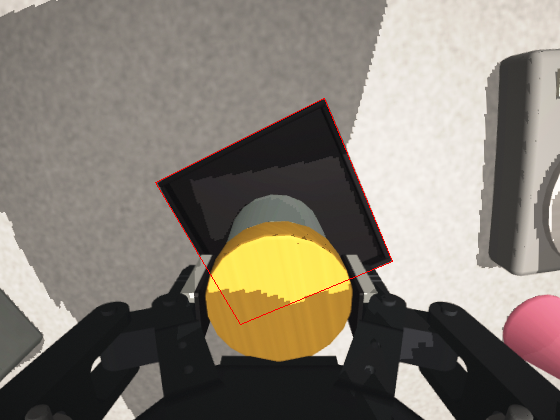

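The projected rim outline falls on the tray rim. Lower.

>>> move_arm([
  [5,0,0,0,0,0,0],
  [12,0,0,0,0,0,0],
  [20,0,0,0,0,0,0],
  [26,0,0,0,0,0,0],
  [30,0,0,0,0,0,0],
  [33,0,0,0,0,0,0],
  [34.5,0,0,0,0,0,0],
  [35,0,0,0,0,0,0],
  [35,0,0,0,0,0,0],
])

```text
t: 26.03
tool_pos: [0.466, 0.0499, 0.0484]
tool_rot: [0.08, 0.702, -0.08, 0.703]
contact_force: [1.2, -0.1, -1.9]
finger_gap: 0.058
```

>>> move_arm([
  [0.5,0,0,0,0,0,0],
  [1,0,0,0,0,0,0],
  [1,0,0,0,0,0,0],
])

```text
t: 26.28
tool_pos: [0.4663, 0.0499, 0.0477]
tool_rot: [0.08, 0.702, -0.08, 0.703]
contact_force: [-0.8, -0.9, 3.0]
finger_gap: 0.0585
```

Contact felt (+3 N). Release, rise, and draw back so the top camera has a clear view.

>>> move_arm([
  [0,0,0,0,0,0,1],
  [0,0,0,0,0,0,1],
  [0,0,0,0,0,0,1],
  [0,0,0,0,0,0,1],
  [-8,0,0,0,0,0,1],
  [-30,0,0,0,0,0,1],
  [-65,0,0,0,0,0,1],
  [-105,0,0,0,0,0,1],
  [-145,0,0,0,0,0,1],
  [-180,0,-5,0,0,0,1],
  [-200,0,-20,0,0,0,1],
  [-210,0,-40,0,0,0,1],
  [-210,0,-60,0,0,0,1],
  [-210,0,-80,0,0,0,1],
  [-210,0,-95,0,0,0,1],
  [-210,0,-100,0,0,0,1],
  [-210,0,-100,0,0,0,1],
])

```text
t: 27.7
tool_pos: [0.3681, 0.0726, 0.2581]
tool_rot: [0.08, 0.702, -0.08, 0.703]
contact_force: [0.6, 0.2, 0.5]
finger_gap: 0.0858
```

```bash
python3 - <<'E'
from h import *
s=bot.sense(); print(s['t'],s['tool_pos'])
for n in ('scene','top','wrist'):
    im=bot.read_camera(n); cv2.imwrite(f'pics/f_{n}.png',im[:,:,::-1])
np.save('wf.npy',np.r_[s['tool_pos'],s['tool_rot']])
E
```

```text
27.7 [0.36805295 0.07262619 0.25808537]
```

View pics/f_top.png

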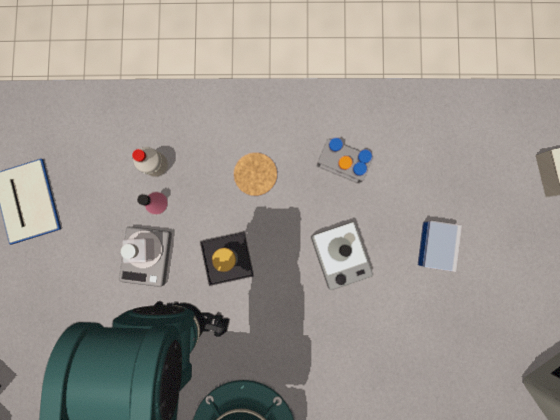

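View pics/f_scene.png

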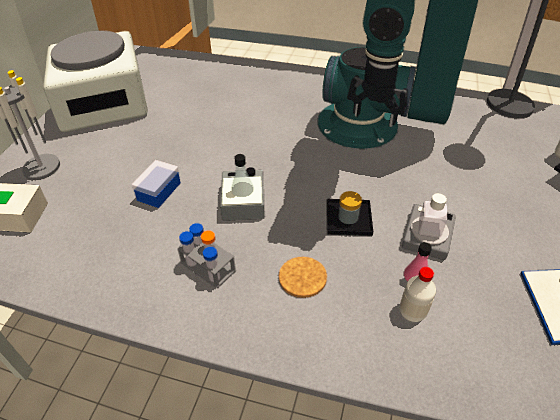

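View pics/f_wrist.png

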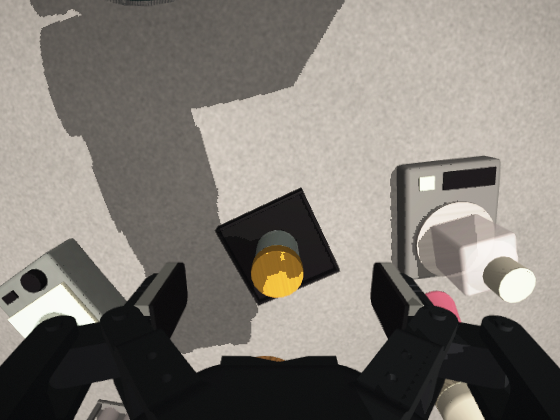

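The final views show the flask on the stirrer (top 345,250), the jar in the tray (224,259), the bottle on the balance (129,251) and the mat empty. A numeric check follows.

```bash
python3 - <<'E'
from h import *
from scipy.optimize import least_squares
im=cv2.imread('pics/f_top.png'); h=cv2.cvtColor(im,cv2.COLOR_BGR2HSV); H,S,V=[h[...,i] for i in range(3)]
def comp(mask,seed):
    n,l,st,c=cv2.connectedComponentsWithStats(mask.astype(np.uint8),connectivity=4); return st[l[seed[1],seed[0]]]
def cyl(x,y,z0,r0,z1,r1):
    t=np.linspace(0,2*np.pi,60); P=np.r_[np.c_[x+r0*np.cos(t),y+r0*np.sin(t),0*t+z0],np.c_[x+r1*np.cos(t),y+r1*np.sin(t),0*t+z1]]
    p=proj('top',P); return np.r_[p.min(0),p.max(0)]
def fit(st,z0,z1,r,tgt,name):
    b=np.r_[st[0]-.5,st[1]-.5,st[0]+st[2]-.5,st[1]+st[3]-.5]; q=least_squares(lambda p:cyl(*p,z0,r,z1,r)-b,tgt); print(name,q.x.round(4),'target',tgt,'resid',q.fun.round(1))
fit(comp(V<60,(345,250)),.158,.180,.0145,[.4945,-.2498],'flask')
fit(comp((S>100)&(H>12)&(H<35)&(V>90),(224,259)),.062,.080,.030,[.466,.0497],'jar')
fit(comp((V>205)&(S<25),(129,251)),.131,.157,.018,[.4885,.268],'bottle')
v=cv2.resize(im[205:300,100:385],(798,266),interpolation=cv2.INTER_CUBIC); cv2.imwrite('pics/fc.png',v)
E
```

```text
flask [ 0.4943 -0.2485] target [0.4945, -0.2498] resid [-1.4 -0.9  1.4  0.9]
jar [0.4644 0.0495] target [0.466, 0.0497] resid [-0.1  0.1  0.1 -0.1]
bottle [0.476  0.2421] target [0.4885, 0.268] resid [ 10.2   4.4 -10.4  -4.2]
```

View pics/fc.png

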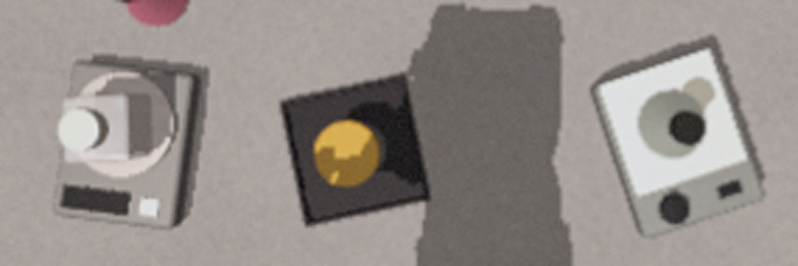

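The flask and jar are within 2 mm. The bottle fit is invalid, because its mask merged the cap with the bright body (10 px residual). I'll redo it from the cap disc at crop (81,130), which is top pixel (128.6, 251).

```bash
python3 - <<'E'
from h import *
print(toworld('top',[128.6,251.0],.157))
a=np.load('wf.npy'); s=dict(tool_pos=a[:3],tool_rot=a[3:])
print(proj('wrist',[[.4885,.268,.157]],s), proj('scene',[.4885,.268,.157]))
E
python3 - <<'E'
import cv2
a=cv2.imread('pics/f_scene.png'); b=cv2.imread('pics/f_wrist.png')
import numpy as np
cv2.imwrite('pics/fd.png',np.hstack([cv2.resize(a[180:270,385:475],(390,390)),cv2.resize(b[140:310,390:560],(390,390))]))
E
```

```text
[[0.48700723 0.26558702 0.157     ]]
[[517.5815875  286.13458439]] [[438.92941628 198.17261007]]
```

View pics/fd.png

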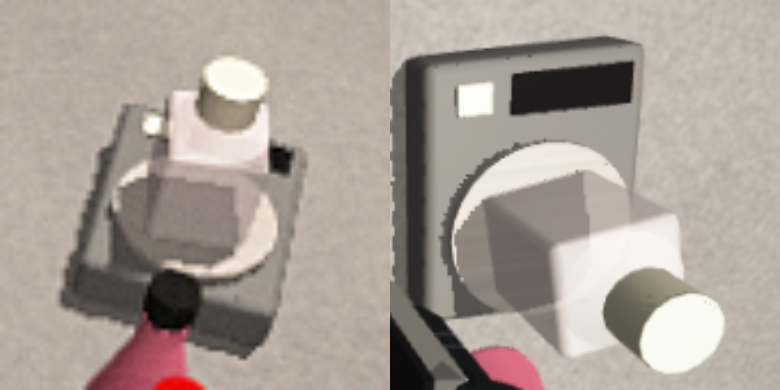

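In the wrist view the cap is at (517.7,285), against a prediction of (517.6,286) for a bottle standing upright at the pan centre. That agrees, so I'm handing in.

```bash
python3 - <<'E'
from h import *
print(bot.hand_in()); print(bot.sense()['t'])
E
```

```text
the job is handed in; nothing more can be done
None
the job is handed in; nothing more can be done
```

The three samples are each one station on. I parked the jar on the cork mat, moved the flask from the balance to the stirrer and the bottle from the tray to the balance, then put the jar in the tray. Each vessel was lowered until light contact showed (about 3–5.5 N) and then released. My last clock reading was about 28 s, just before the final pictures and the hand-in.

**Order:** the vessels reached their final places as flask, bottle, jar. The order in your text (flask, jar, bottle) was not possible with one parking spot unless a vessel was moved an extra time.

**Last checks:**
- **Position:** the flask and jar measured within about 2 mm of centre.
- **Bottle:** my first automatic fit failed because its mask merged the cap with the body. Re-measured by hand it was within about 3 mm in the top view and 1 px in the wrist view.
- **Upright:** all three stand upright in the final pictures.
- **Surroundings:** the mat is empty. The tube rack, tip box, red-capped bottle and pink look-alike look unmoved in the pictures; I did not measure them.
- **Gripper:** it was open, well above everything and touching nothing.

The networks ranked the pink flask first for "flask". I rejected it by its colour and because it stood on the bench.

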